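# First-aid things in a row by height

## Task

Line up the pill bottle, the ointment jar, the tweezers tin and the tape roll on the board in order of height, one upright in the middle of each round mark: the tallest on the mark next to the blue first-aid box, the lowest on the mark farthest from it. Leave the carton of plasters where it is, and let go of everything.

Things in the scene. Friction and masses are not known exactly. Their poses are not given: they have to be found in the camera images.
- pills_mid (a point): White pill bottle with a white twist cap: 86 mm tall (the tallest), body 42 mm diameter up to 58 mm, cap 38 mm diameter from 66 mm to the top. Its position is its centre, half-way up; z up. Starts upright on the fridge top.
- jar_mid (a point): Amber glass ointment jar with a black lid: 64 mm tall, 52 mm diameter (lid 53 mm). Its position is its centre, half-way up; z up. Starts upright on the fridge top.
- tin_mid (a point): Bare steel tweezers tin, an oblong box 46 mm tall, 32 mm along its x and 70 mm along its y at the lid. Its position is its centre, half-way up; z up. Starts upright on the fridge top.
- tape_mid (a point): Roll of tan medical tape lying flat: 30 mm tall (the lowest), 56 mm outer diameter, open hole of 38 mm. Its position is its centre, half-way up; z up. Starts upright on the fridge top.
- mark_1: Pale circle with a centre dot, 64 mm across, painted on the top of a fixed wooden board (90 x 380 mm, 10 mm thick) that lies across in front of the robot: the leftmost (+y) one of a straight row of four, 90 mm apart. Origin at the circle's centre on the board's upper face, 10 mm above the fridge top; its y runs along the row, towards mark_1.
- mark_2: Pale circle with a centre dot, 64 mm across, painted on the top of a fixed wooden board (90 x 380 mm, 10 mm thick) that lies across in front of the robot: second from the left of a straight row of four, 90 mm apart. Origin at the circle's centre on the board's upper face, 10 mm above the fridge top; its y runs along the row, towards mark_1.
- mark_3: Pale circle with a centre dot, 64 mm across, painted on the top of a fixed wooden board (90 x 380 mm, 10 mm thick) that lies across in front of the robot: third from the left of a straight row of four, 90 mm apart. Origin at the circle's centre on the board's upper face, 10 mm above the fridge top; its y runs along the row, towards mark_1.
- mark_4: Pale circle with a centre dot, 64 mm across, painted on the top of a fixed wooden board (90 x 380 mm, 10 mm thick) that lies across in front of the robot: the rightmost (-y) one of a straight row of four, 90 mm apart. Origin at the circle's centre on the board's upper face, 10 mm above the fridge top; its y runs along the row, towards mark_1.
- aidbox: Blue first-aid box with a white cross on the lid, shut and fixed: 124 x 174 mm, 80 mm tall. It stands just beyond one end of the row, left or right, in line with it, 170 mm from centre to the outermost mark's centre. Origin at the centre of its underside; its y runs along the row.
- carton: Loose cardboard carton of plasters, 75 x 100 mm, 45 mm tall, a bystander beyond the other end of the row. Origin at the centre of its underside; its y runs along the row.
There are look-alikes about, which are no part of the job. What is shaped like the part that bears jar_mid but pink or turquoise is not meant. What is shaped like the part that bears pills_mid but red is not meant.

How it is judged:
By the outcome, as a careful person would: the job done as asked, in the order asked, and still so for the second after the job is handed in, with the robot touching nothing.
It also fails if it takes over 96 s, if anything falls off the work surface, if the arm or the gripper's body presses on something with over 40 N, if the wrist force passes 120 N, or if a joint passes its speed limit or range.

## Robot

A 7-joint arm with a two-finger parallel gripper is mounted at the origin on the work surface. World frame = base frame: x ahead of the robot, y to its left, z up, the work surface at z = 0. Lengths are in mm, angles in rad, forces in N, time in s.
With the tool pointing down it reaches from about 425 to 825 mm from the base axis. Payload 3.6 kg.
Tool frame: the origin (TCP) lies midway between the tips of the shut fingers; the grasp point (between the pads) lies behind it (pinch_z is the x of the grasp point in the tool frame, in mm); x points along the fingers, y is the direction in which the jaws open and shut, and the axes are right-handed (so a half turn about x gives the same grasp; the last joint's range is limited). The gripper opens to 93 mm and grips with 3 to 60 N. Pads are 15 mm wide; open, the fingers measure 128 mm over their backs; the gripper's body (75 mm by 188 mm) begins 65 mm behind the grasp point.
Start: joints at [-1.226, 0.615, -0.013, 1.423, 0.008, 1.103, -0.04], TCP at [235.5, 605.807, 218.64] pointing down, gripper open.
Joint ranges: [-3.12, 3.12], [-0.3, 2.06], [-1.34, 1.32], [0.26, 2.42], [-1.36, 4.5], [0.01, 1.98], [-2.84, 2.84]. Speed limits (rad/s): [2.79, 2.79, 3.14, 3.14, 3.14, 3.14, 3.14].

## Interface

Orientations are given as [roll, pitch, yaw] about the fixed x, y, z axes, in that order (R = Rz(yaw) Ry(pitch) Rx(roll)).
In Python, from station import * gives the robot as it stands.
- The arm moves only by the tool jog_arm, never from a script. Its argument "deltas" is one flat list of numbers, 5 for each row, row after row: the shift along the world's x, y, z in units of 0.2 m (1.0 is 0.2 m), then the turn about the world's z in units of 45 degrees (1.0 is 45 degrees), then the finger opening in mm, from 0 to 93. A call has 1 to 10 rows; each row shifts and turns the pose as measured when the row begins; what a row does not reach is not made up. A row lasts 1/8 s, in which the tool goes at most 62.5 mm and 10.7 degrees, less where a joint would pass 70% of its speed; a pose out of reach is approached as far as the arm can. A call with a number of a shift or a turn outside -1 to 1 is refused whole. A call with a gripper value outside its range is refused whole. The fingers move at their own pace and stop on an object; "squeeze" is the grip in N (left out, the last holds). Time passes only in rows, so rows that do not move let the fingers close. It gives the time, the measured TCP pose, the force and the opening at its end, in the units of the state.
- sense(): the state, without advancing time (a new reading comes with each control period).
- read_camera(name): name is "side" or "top"; returns a dict with "img" (400x640x3 uint8, red, green, blue), "fx", "fy", "cx", "cy" (pixels), "k1" (the pictures are not rectified: a ray, as slopes to the right and down, at radius r is drawn at 1 + k1 r^2 times it, then the intrinsics apply), "R" (3x3) and "t" (3): a world point X has camera coordinates R X + t. Camera axes: x right, y down, z forward; pixel columns grow to the right and rows downward; lengths in mm; the calibration is good to about 2 mm. A picture is of the moment at which its call begins. There is no depth.
- finish_job(): hands the job in, once; it reports no verdict.
Trained networks look in the newest picture that a camera, given by its name, has taken for a name from the list of things; names that differ only in an ending like _2 or _b are one class to them, and where a whole thing is asked for, a point or a joint stands for the part that bears it (a point fixed in the world has none). Each returns a list of dicts, best first, with "score" (0 to 1); they miss things now and then, are a little off and sometimes report something else, mostly with a low value. They report only what shows in the picture. A call takes as long as a camera call. They do not tell look-alikes from the thing itself.
- boxes_of(label, camera): "rect" ([left, top, width, height] in pixels, round what is visible of it).
The state is a dict: "clock": time; "joints": joint angles; "qvel": joint speeds; "joint_efforts": joint torques, N m; "tool_pos": TCP position; "ee_rot": TCP orientation; "ft_force": force on the tool from outside, world axes, zero at the start; "moment": the same for the moment, N m; "gripper_width": finger opening in mm.
Only numpy, scipy, OpenCV 4.12 (cv2) and the standard library are available. Lean on these libraries where they do the work, as an engineer would, in place of code of your own. Each camera call takes 0.05 s, during which the arm holds its last target. There are 200 camera calls.

## Working session

There is one attempt and no reset: what is moved stays moved. The work goes in short steps, Python scripts to look and compute and a tool call to move; the robot and the scene stay as the last step left them, time stands still between calls to the robot, and variables do not carry over. Pictures are saved under pics/ and viewed, about 12 in all and at most 16, crops included, and the job is handed in when it is done.

Besides the shell and the picture viewer there is one more tool, called as name(argument=value, ...), one argument or row to a line, values as JSON. jog_arm: Moves the arm, as the interface text tells. Shifts and turns lie within -1 to 1; 1 stands for 0.2 m of shift or 45 degrees of turn. Its arguments: {"type":"object","properties":{"deltas":{"type":"array","items":{"type":"number"}},"squeeze":{"type":"number"}},"required":["deltas"]}

```bash
mkdir -p pics; ls; cat > h.py <<'E'
from station import *
import numpy as np, cv2
def snap(n,f):
    c=read_camera(n); cv2.imwrite('pics/'+f,c['img'][:,:,::-1]); return c
def ray(c,u,v):
    x=np.array([(u-c['cx'])/c['fx'],(v-c['cy'])/c['fy']]); s=x.copy()
    for _ in range(20): s=x/(1+c['k1']*(s@s))
    R=np.array(c['R']);t=np.array(c['t'])
    return -R.T@t, R.T@np.array([s[0],s[1],1])
def at(c,u,v,z):
    o,d=ray(c,u,v); return o+d*(z-o[2])/d[2]
def proj(c,X):
    p=np.array(c['R'])@np.array(X,float)+np.array(c['t']); s=p[:2]/p[2]; s=s*(1+c['k1']*(s@s))
    return np.array([s[0]*c['fx']+c['cx'],s[1]*c['fy']+c['cy']])
E
python3 - <<'E'
from h import *
for n in ('top','side'):
    c=snap(n,n+'0.png'); print(n,-np.array(c['R']).T@c['t'],c['fx'])
    for l in ('pills_mid','jar_mid','tin_mid','tape_mid','mark_1','aidbox','carton'):
        print(l,[(round(b['score'],2),[int(x) for x in b['rect']]) for b in boxes_of(l,n)])
s=sense();print(s['clock'],s['tool_pos'],s['ee_rot'],s['gripper_width'],s['ft_force'])
try: print(pinch_z)
except Exception as e: print(e)
E
```

```text
pics
top [ 320.67381799   26.63077596 1147.60718472] 472.56886908525917
pills_mid [(0.8, [289, 267, 20, 16]), (0.72, [271, 228, 14, 20])]
jar_mid [(0.93, [208, 213, 29, 27]), (0.8, [222, 263, 25, 23])]
tin_mid [(0.6, [405, 215, 21, 33])]
tape_mid [(0.67, [336, 224, 21, 24])]
mark_1 [(0.93, [261, 149, 30, 28]), (0.64, [337, 143, 21, 28]), (0.61, [373, 145, 26, 23])]
aidbox [(0.97, [162, 137, 81, 53]), (0.43, [374, 144, 25, 22])]
carton []
side [ 372.33982916 -701.86138077  529.85872815] 397.7793377659872
pills_mid [(0.94, [220, 188, 26, 44]), (0.7, [264, 173, 15, 38])]
jar_mid [(0.95, [265, 159, 19, 29]), (0.9, [259, 144, 17, 23]), (0.65, [217, 165, 26, 29])]
tin_mid [(0.9, [286, 283, 42, 37]), (0.59, [264, 174, 17, 39])]
tape_mid [(0.65, [270, 236, 23, 27])]
mark_1 [(0.87, [382, 255, 25, 20]), (0.82, [331, 188, 22, 14]), (0.8, [360, 227, 32, 18]), (0.55, [346, 210, 25, 16])]
aidbox [(0.58, [294, 129, 59, 55])]
carton [(0.57, [406, 290, 78, 76]), (0.19, [296, 128, 58, 58])]
0.8 [235.52280326 605.83032088 218.6902097 ] [2.17717325 1.57071757 1.80638538] 92.90107723491089 [1.06471875 0.7365385  0.51330425]
-18.8
```

View pics/top0.png

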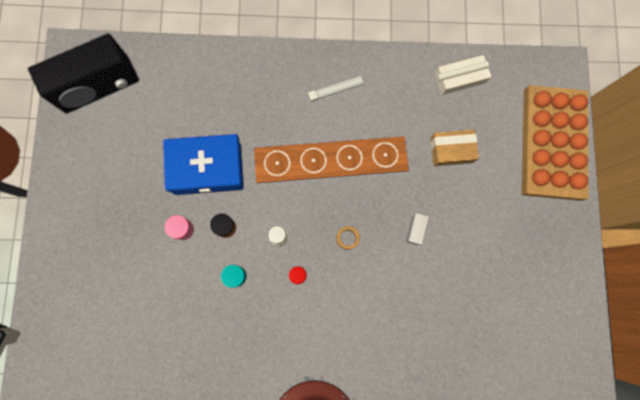

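View pics/side0.png

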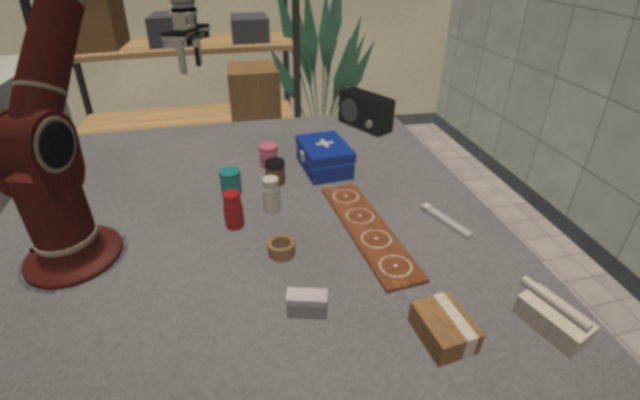

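Top view: aid box at (201,161), marks at (277,163), (314,160), (350,157), (386,155), carton at (455,148). The box is at the left (+y) end, so mark_1 gets the pills, mark_2 the jar, mark_3 the tin and mark_4 the tape. Candidates: jars are pink (177,227), black lid/amber (222,225) and turquoise (233,276). I choose the black one. Bottles are white (277,235) and red (298,275), and I choose white. Tape is at (347,238) and the tin at (418,229).

```bash
python3 - <<'E'
from h import *
c=read_camera('top'); s=read_camera('side'); im=c['img']
print('gripper px',proj(c,sense()['tool_pos']),proj(s,sense()['tool_pos']),'base',proj(c,[0,0,0]))
tops=dict(pills=(277,235,86),jar=(222,225,64),tin=(418.5,229,46),tape=(347.5,238,30),m1=(277,163,10),m2=(314,160,10),m3=(350,157.5,10),m4=(386,154.5,10),carton=(455,147,45),aid=(201,161,80),pink=(177,227,64),turq=(233,276,64),red=(298,275,86))
for k,(u,v,z) in tops.items(): print(k,at(c,u,v,z).round(1))
sd=dict(pills=(271,181,86),jar=(275,164,64),tin=(307,296,46),tape=(281,243,30),m1=(345.5,196,10),m2=(360,215.5,10),m3=(376,238.5,10),m4=(396,266,10))
for k,(u,v,z) in sd.items(): print('side',k,at(s,u,v,z).round(1))
# crops for view
a=cv2.resize(im[125:300,150:480],None,fx=2.4,fy=2.4,interpolation=cv2.INTER_CUBIC)[:,:,::-1]
cv2.imwrite('pics/crop1.png',a)
g=s['img'][140:340,200:440]
cv2.imwrite('pics/crop2.png',cv2.resize(g,None,fx=3,fy=2.9,interpolation=cv2.INTER_CUBIC)[:,:,::-1])
E
```

```text
gripper px [-11.01817203 324.52159379] [191.93048588  69.54090383] base [313.63523289 426.12655196]
pills [423.3  92.4  86. ]
jar [445.8 219.9  64. ]
tin [ 448.3 -237.2   46. ]
tape [425.  -71.1  30. ]
m1 [608.7 103.   10. ]
m2 [618.7  11.9  10. ]
m3 [627.5 -77.5  10. ]
m4 [ 637.5 -167.4   10. ]
carton [ 650.9 -330.    45. ]
aid [591.  272.7  80. ]
pink [439.2 321.1  64. ]
turq [331.1 189.2  64. ]
red [335.5  43.   86. ]
side pills [426.5  83.3  86. ]
side jar [448.  208.2  64. ]
side tin [ 450.5 -240.    46. ]
side tape [427.6 -72.4  30. ]
side m1 [609.7 107.3  10. ]
side m2 [620.6  18.1  10. ]
side m3 [629.4 -71.6  10. ]
side m4 [ 640.  -162.6   10. ]
```

View pics/crop1.png

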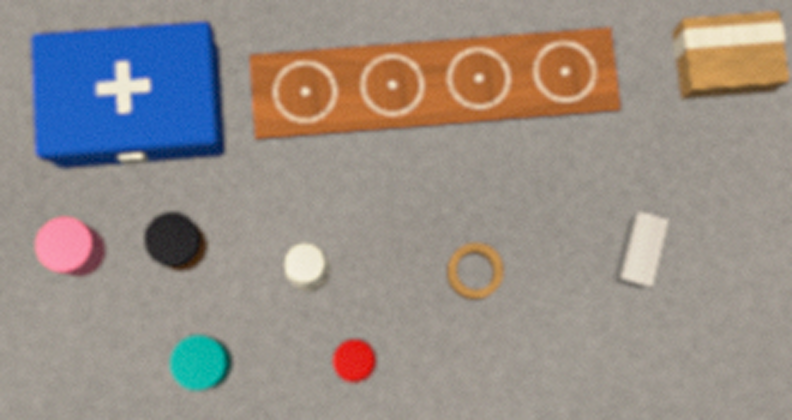

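View pics/crop2.png

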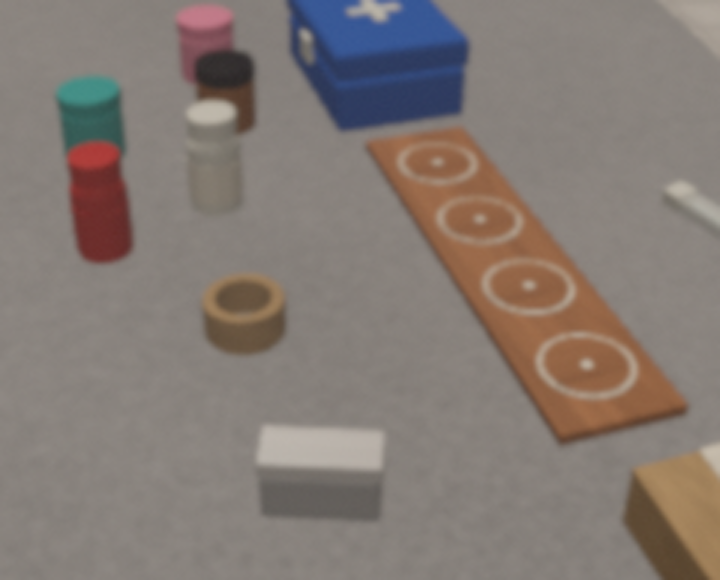

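Crops: the black-lid amber jar is behind the white bottle (271,179), beside the tin (307,294) and the tape (282,241). The marks read cleanly in both views. Next I'll check the tool's yaw and the tin's and row's angles.

```bash
python3 - <<'E'
from h import *
from scipy.spatial.transform import Rotation as Ro
s=sense(); R=Ro.from_euler('xyz',s['ee_rot']).as_matrix(); print(R.round(3)); 
print('jaw yaw',np.degrees(np.arctan2(R[1,1],R[0,1])))
c=read_camera('top')
a=at(c,150+655/2.4,125+213/2.4,46);b=at(c,150+631/2.4,125+283/2.4,46);print('tin long axis deg',np.degrees(np.arctan2(*(a-b)[1::-1])),np.linalg.norm(a-b))
g=at(c,277,163,10)-at(c,386,154.5,10);print('row',np.degrees(np.arctan2(g[1],g[0])))
# tin by segmentation: brightness, low saturation
roi=c['img'][205:255,400:440].astype(np.uint8); hs=cv2.cvtColor(roi,cv2.COLOR_RGB2GRAY); m=(hs>160).astype(np.uint8)
cn=max(cv2.findContours(m,0,1)[0],key=cv2.contourArea); r=cv2.minAreaRect(cn); print(r); P=cv2.boxPoints(r)+[400,205]
print([at(c,*p,46).round(0)[:2] for p in P], at(c,r[0][0]+400,r[0][1]+205,46))
E
```

```text
[[ 0.     0.362  0.932]
 [-0.     0.932 -0.362]
 [-1.    -0.     0.   ]]
jaw yaw 68.75865165578665
tin long axis deg -19.68514214570429 73.92823576653839
row 96.08768510176918
((18.58823585510254, 23.147058486938477), (14.309601783752441, 30.074417114257812), 14.03624439239502)
[array([ 419., -212.]), array([ 489., -230.]), array([ 481., -263.]), array([ 412., -244.])] [ 450.32727364 -237.42386366   46.        ]
```

jog_arm(
  deltas=[0.095, -0.257, 0, -0.14, 93, 0.095, -0.257, 0, -0.14, 93, 0.095, -0.257, 0, -0.14, 93, 0.095, -0.257, 0, -0.14, 93, 0.095, -0.257, 0, -0.14, 93, 0.095, -0.257, 0, -0.14, 93, 0.095, -0.257, 0, -0.14, 93, 0.095, -0.257, 0, -0.14, 93, 0.095, -0.257, 0, -0.14, 93, 0.095, -0.257, 0, -0.14, 93],
  squeeze=20,
)

```text
clock: 2.2
tool_pos: [428.2, 81.6, 220.7]
ee_rot: [2.004, 1.557, 0.508]
ft_force: [1.4, -0.1, -0.9]
gripper_width: 93.3
```

jog_arm(
  deltas=[-0.02, 0.05, -0.2, 0.02, 93, 0, 0, -0.2, 0, 93, 0, 0, -0.1, 0, 93, 0, 0, 0, 0, 93],
)

```text
clock: 2.7
tool_pos: [428.5, 86.6, 120.6]
ee_rot: [1.808, 1.549, 0.315]
ft_force: [-0.2, 0.8, -0.1]
gripper_width: 93.4
```

```bash
python3 - <<'E'
from h import *
c=read_camera('side'); p=sense()['tool_pos']; print(p,proj(c,p))
cv2.imwrite('pics/p3.png',cv2.resize(c['img'][60:260,180:380],None,fx=3,fy=3,interpolation=cv2.INTER_CUBIC)[:,:,::-1])
E
```

```text
[429.14568573  86.75460929 121.31944179] [271.16465843 166.2868972 ]
```

View pics/p3.png

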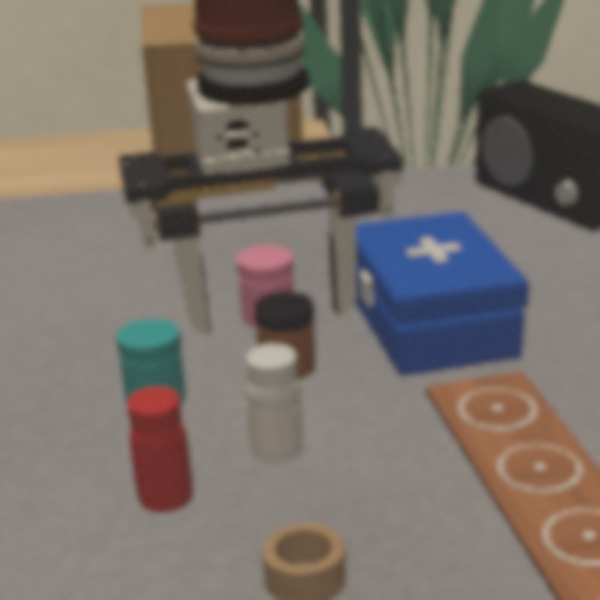

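The tips' midpoint is at (271,167) in the side picture, as the projection predicts (271,166), and the bottle cap is at (271,179). Going down.

jog_arm(
  deltas=[-0.015, 0.03, -0.15, 0.04, 93, 0, 0, -0.2, 0, 93, 0, 0, -0.15, 0, 93, 0, 0, 0, 0, 93],
)

```text
clock: 3.25
tool_pos: [432.7, 95.3, 24.2]
ee_rot: [1.781, 1.531, 0.323]
ft_force: [0.2, 0.1, 0.5]
gripper_width: 93.0
```

jog_arm(
  deltas=[-0.03, -0.01, 0, 0, 93, 0, 0, 0, 0, 60, 0, 0, 0, 0, 36, 0, 0, 0, 0, 36, 0, 0, 0, 0, 36, 0, 0, 0, 0, 36],
)

```text
clock: 4.0
tool_pos: [429.6, 94.2, 28.9]
ee_rot: [1.766, 1.521, 0.308]
ft_force: [-0.3, 0.1, -0.1]
gripper_width: 47.8
```

```bash
python3 -c "
from h import *
s=sense();print(s['joints'],s['gripper_width'],s['tool_pos'])"
```

```text
[-0.36491226  0.62291512  0.14694203  2.24097862 -0.366877    0.24907907
  0.21995205] 47.756747884981074 [429.64387985  94.2093568   28.91632912]
```

jog_arm(
  deltas=[0, 0, 0, 0, 34, 0, 0, 0, 0, 34, 0, 0, 0, 0, 34, 0, 0, 0, 0, 34],
)

```text
clock: 4.5
tool_pos: [429.4, 94.2, 28.8]
ee_rot: [1.771, 1.522, 0.313]
ft_force: [0.1, 0.8, 1.2]
gripper_width: 42.3
```

jog_arm(
  deltas=[0, 0, 0.2, 0, 34, 0.0, 0, 0.2, 0, 34, 0.2, 0.01, 0, 0, 34, 0.25, 0.015, 0, 0, 34, 0.25, 0.015, 0, 0, 34, 0.2, 0.015, 0, 0, 34, 0, 0, 0, 0, 34],
)

```text
clock: 5.38
tool_pos: [611.4, 105.6, 109.7]
ee_rot: [1.786, 1.527, 0.33]
ft_force: [-1.1, -0.0, -1.4]
gripper_width: 41.9
```

jog_arm(
  deltas=[-0.01, 0, -0.17, 0, 34, 0, 0, -0.14, 0, 34, 0, 0, 0, 0, 34, 0, 0, 0, 0, 34],
)

```text
clock: 5.88
tool_pos: [605.7, 105.3, 45.9]
ee_rot: [1.817, 1.532, 0.361]
ft_force: [-0.3, 0.2, -1.0]
gripper_width: 41.8
```

```bash
python3 - <<'E'
from h import *
c=read_camera('side'); p=sense()['tool_pos']; print(p,proj(c,p),proj(c,[609,104,10]),sense()['joints'].round(2) if hasattr(sense()['joints'],'round') else 0)
cv2.imwrite('pics/p4.png',cv2.resize(c['img'][90:240,270:420],None,fx=4,fy=4,interpolation=cv2.INTER_CUBIC)[:,:,::-1])
E
```

```text
[605.48217492 105.37698164  45.9114211 ] [344.62606418 184.03449225] [345.55719583 196.71056638] [-0.36  0.76  0.26  1.74 -0.32  0.64  0.19]
```

View pics/p4.png

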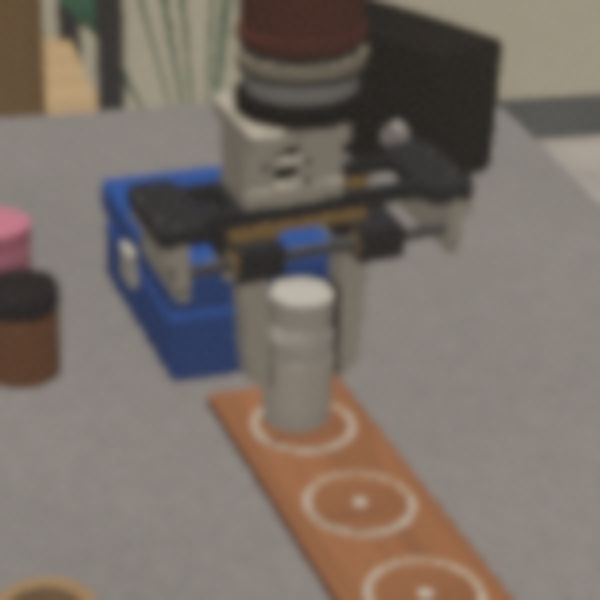

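The bottle hangs upright, about 7 mm above mark_1 and 3–4 mm short in x. I'll lower it and release.

jog_arm(
  deltas=[0.02, 0, -0.025, 0, 34, 0.005, 0, -0.005, 0, 34, 0, 0, 0, 0, 34],
)

```text
clock: 6.3
tool_pos: [612.2, 105.6, 42.0]
ee_rot: [1.803, 1.528, 0.348]
ft_force: [0.5, -0.3, -0.8]
gripper_width: 42.0
```

jog_arm(
  deltas=[-0.012, 0, -0.013, 0, 34, 0, 0, 0, 0, 34],
)

```text
clock: 6.55
tool_pos: [609.7, 105.7, 39.4]
ee_rot: [1.804, 1.527, 0.348]
ft_force: [-0.3, 0.5, -0.7]
gripper_width: 42.0
```

jog_arm(
  deltas=[0, 0, 0, 0, 48, 0, 0, 0, 0, 70, 0, 0, 0, 0, 80, 0, 0, 0, 0, 80, 0, 0, 0.15, 0, 80, 0, 0, 0.25, 0, 80, 0, 0, 0.25, 0, 80],
)

```text
clock: 7.42
tool_pos: [606.6, 105.4, 168.5]
ee_rot: [1.85, 1.537, 0.394]
ft_force: [-0.2, 0.4, -0.6]
gripper_width: 80.0
```

jog_arm(
  deltas=[-0.2, 0.14, 0, 0, 93, -0.2, 0.14, 0, 0, 93, -0.2, 0.14, 0, 0, 93, -0.2, 0.14, 0, 0, 93, 0, 0, -0.2, 0, 93, 0, 0, 0, 0, 93],
)

```text
clock: 8.18
tool_pos: [445.6, 221.3, 135.1]
ee_rot: [1.833, 1.52, 0.378]
ft_force: [-0.2, -0.4, 0.7]
gripper_width: 92.8
```

```bash
python3 - <<'E'
from h import *
c=read_camera('side'); t=read_camera('top'); p=sense()['tool_pos']; print(p,proj(c,p))
print('pills top', boxes_of('pills_mid','top'),proj(t,[609.5,104,96]))
a=cv2.resize(c['img'][100:250,230:430],None,fx=4,fy=4,interpolation=cv2.INTER_CUBIC)[:,:,::-1]
cv2.imwrite('pics/p5.png',a)
b=cv2.resize(t['img'][130:270,200:360],None,fx=4,fy=4,interpolation=cv2.INTER_CUBIC)[:,:,::-1]
cv2.imwrite('pics/p6.png',b)
print(at(c,274.7,163.4,64),at(t,221.7,224.6,64))
E
```

```text
[448.55144425 221.8859768  137.42962886] [273.18995724 135.2655483 ]
pills top [{'rect': [291.6, 265.0, 15.8, 20.0], 'score': 0.79}, {'rect': [266.1, 149.2, 15.8, 23.1], 'score': 0.72}] [274.37332961 153.33024716]
[447.61469497 211.66295308  64.        ] [446.73239094 220.67316531  64.        ]
```

View pics/p5.png

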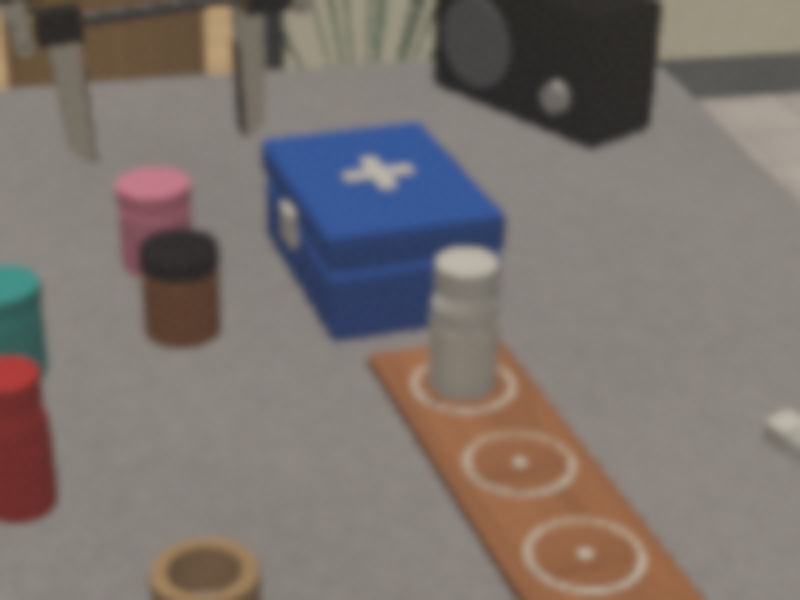

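View pics/p6.png

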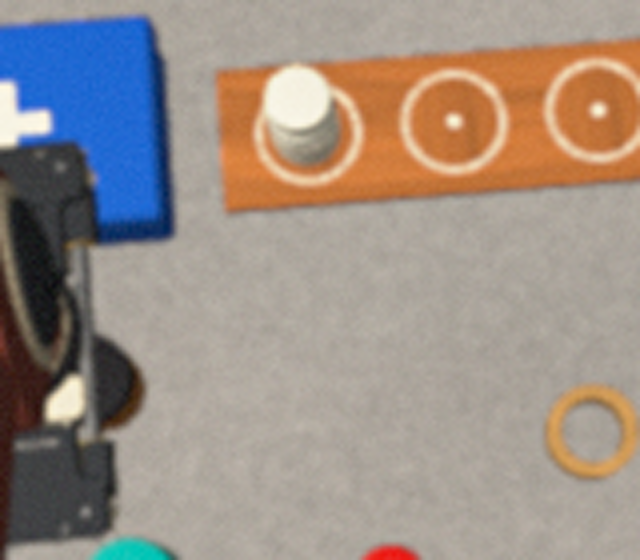

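Mark_1 is good: the cap is at (274.8,154) in the top view against a predicted (274.4,153.3). The jar is at (275,161.5) in the side view, about (447,220). Descending on it.

jog_arm(
  deltas=[-0.005, -0.01, -0.2, 0, 93, -0.01, 0, -0.2, 0, 93, -0.01, 0, -0.18, 0, 93, 0, 0, 0, 0, 93],
)

```text
clock: 8.82
tool_pos: [453.3, 219.6, 25.1]
ee_rot: [1.847, 1.495, 0.384]
ft_force: [-0.0, -0.4, 0.1]
gripper_width: 92.8
```

jog_arm(
  deltas=[0, 0, 0, 0, 93, 0, 0, 0, 0, 93, 0, 0, 0, 0, 93, 0, 0, 0, 0, 93],
)

```text
clock: 9.32
tool_pos: [458.0, 220.7, 30.4]
ee_rot: [1.852, 1.484, 0.387]
ft_force: [-0.2, 0.2, -0.1]
gripper_width: 93.1
```

jog_arm(
  deltas=[0, 0, 0.3, 0, 93, 0, 0, 0.3, 0, 93, 0, 0, 0, 0, 93, 0, 0, 0, 0, 93],
)

```text
clock: 9.82
tool_pos: [456.7, 220.8, 152.6]
ee_rot: [1.852, 1.487, 0.387]
ft_force: [-0.2, -0.5, -0.6]
gripper_width: 93.1
```

jog_arm(
  deltas=[0.3, 0.15, 0, 0, 93, 0.3, 0.15, 0, 0, 93, 0, 0, 0, 0, 93, 0, 0, 0, 0, 93],
)

```text
clock: 10.32
tool_pos: [567.9, 276.9, 143.1]
ee_rot: [1.856, 1.508, 0.39]
ft_force: [-0.4, -0.2, 0.1]
gripper_width: 92.8
```

jog_arm(
  deltas=[-0.1, -0.05, 0, 0, 93, -0.1, -0.05, 0, 0, 93, -0.1, -0.05, 0, 0, 93, -0.1, -0.05, 0, 0, 93, -0.1, -0.05, 0, 0, 93, -0.1, -0.05, 0, 0, 93, 0, 0, 0, 0, 93],
)

```text
clock: 11.2
tool_pos: [431.3, 208.8, 138.8]
ee_rot: [1.894, 1.526, 0.426]
ft_force: [0.5, 0.1, 0.3]
gripper_width: 92.9
```

jog_arm(
  deltas=[0.3, 0.15, 0, 0, 93, 0.3, 0.15, 0, 0, 93, 0, 0, 0, 0, 93, -0.1, -0.05, 0, 0, 93, -0.1, -0.05, 0, 0, 93, -0.1, -0.05, 0, 0, 93, -0.1, -0.045, 0, 0, 93, -0.1, -0.045, 0, 0, 93],
)

```text
clock: 12.2
tool_pos: [444.1, 217.3, 134.9]
ee_rot: [1.919, 1.536, 0.449]
ft_force: [0.6, 0.5, 0.0]
gripper_width: 92.8
```

jog_arm(
  deltas=[0, 0, -0.07, 0, 93, 0, 0, -0.07, 0, 93, 0, 0, -0.07, 0, 93, 0, 0, 0, 0, 93, 0, 0, 0, 0, 93],
)

```text
clock: 12.82
tool_pos: [444.4, 217.4, 88.8]
ee_rot: [1.915, 1.537, 0.445]
ft_force: [0.3, -0.5, -0.6]
gripper_width: 92.7
```

Slow rows don't tilt the tool, so I'll descend slowly from now on.

jog_arm(
  deltas=[0.01, 0.01, -0.07, 0, 93, 0.005, 0.005, -0.07, 0, 93, 0, 0, -0.07, 0, 93, 0, 0, -0.07, 0, 93, 0, 0, -0.06, 0, 93, 0, 0, -0.02, 0, 93, 0, 0, 0, 0, 93],
)

```text
clock: 13.7
tool_pos: [448.0, 220.7, 11.3]
ee_rot: [1.915, 1.537, 0.445]
ft_force: [0.2, -0.8, 0.0]
gripper_width: 92.6
```

jog_arm(
  deltas=[0, 0, 0, 0, 60, 0, 0, 0, 0, 46, 0, 0, 0, 0, 46, 0, 0, 0, 0, 46, 0, 0, 0, 0, 46, 0, 0, 0, 0, 46, 0, 0, 0, 0, 46],
)

```text
clock: 14.58
tool_pos: [449.1, 221.3, 12.8]
ee_rot: [1.913, 1.533, 0.444]
ft_force: [0.9, -0.1, 0.1]
gripper_width: 52.6
```

jog_arm(
  deltas=[0, 0, 0.1, 0, 46, 0, 0, 0.25, 0, 46, 0, 0, 0.28, 0, 46, 0.16, -0.2, 0, 0, 46, 0.16, -0.2, 0, 0, 46, 0.16, -0.2, 0, 0, 46, 0.16, -0.2, 0, 0, 46, 0.16, -0.2, 0, 0, 46, 0, 0, 0, 0, 46],
)

```text
clock: 15.7
tool_pos: [607.5, 17.2, 140.0]
ee_rot: [1.972, 1.541, 0.512]
ft_force: [0.3, -0.1, -0.6]
gripper_width: 52.8
```

jog_arm(
  deltas=[0.03, -0.008, -0.07, 0, 46, 0.03, -0.008, -0.07, 0, 46, 0, 0, -0.07, 0, 46, 0, 0, -0.07, 0, 46, 0, 0, -0.07, 0, 46, 0, 0, -0.07, 0, 46, 0, 0, -0.07, 0, 46, 0, 0, -0.03, 0, 46, 0, 0, 0, 0, 46],
)

```text
clock: 16.82
tool_pos: [616.0, 19.9, 25.8]
ee_rot: [2.262, 1.545, 0.809]
ft_force: [-0.3, -0.3, -0.5]
gripper_width: 52.6
```

jog_arm(
  deltas=[0.017, -0.03, 0, 0, 46, 0, 0, -0.01, 0, 46, 0, 0, 0, 0, 46],
)

```text
clock: 17.2
tool_pos: [621.0, 12.9, 25.1]
ee_rot: [2.169, 1.543, 0.716]
ft_force: [-0.3, -0.6, -1.9]
gripper_width: 52.7
```

jog_arm(
  deltas=[-0.007, 0.006, -0.012, 0, 46, 0, 0, 0, 0, 46],
)

```text
clock: 17.45
tool_pos: [619.6, 14.3, 22.9]
ee_rot: [2.162, 1.543, 0.709]
ft_force: [-1.3, 0.2, 0.0]
gripper_width: 52.7
```

```bash
python3 - <<'E'
from h import *
c=read_camera('side'); p=sense()['tool_pos']; print(p,sense()['ft_force'])
cv2.imwrite('pics/p7.png',cv2.resize(c['img'][130:280,300:450],None,fx=4,fy=4,interpolation=cv2.INTER_CUBIC)[:,:,::-1])
E
```

```text
[619.82455353  14.13555564  23.03289461] [ 0.16771751  0.74831383 -1.18018452]
```

View pics/p7.png

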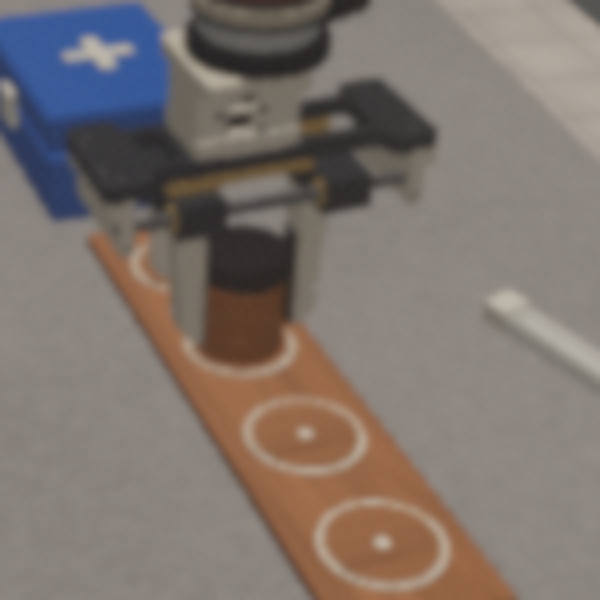

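The jar sits centred on mark_2 in the side view, with an even ring at (240,345) in the crop. Releasing it and heading for the tin.

jog_arm(
  deltas=[0, 0, 0, 0, 62, 0, 0, 0, 0, 85, 0, 0, 0, 0, 93, 0, 0, 0, 0, 93, 0, 0, 0.15, 0, 93, 0, 0, 0.25, 0, 93, 0, 0, 0.25, 0.1, 93, -0.1, -0.2, 0, 0.17, 93, -0.1, -0.2, 0, 0.17, 93, -0.1, -0.2, 0, 0.17, 93],
)

```text
clock: 18.75
tool_pos: [560.5, -103.1, 157.7]
ee_rot: [1.991, 1.541, 1.043]
ft_force: [0.4, -0.5, 0.4]
gripper_width: 93.1
```

jog_arm(
  deltas=[-0.1, -0.12, 0, 0.17, 70, -0.1, -0.12, 0, 0.17, 70, -0.1, -0.12, 0, 0.17, 70, -0.1, -0.12, 0, 0.17, 70, -0.1, -0.12, 0, 0.17, 70, 0, 0, 0, 0.1, 70, 0, 0, 0, 0, 70],
)

```text
clock: 19.62
tool_pos: [453.6, -233.8, 158.9]
ee_rot: [1.965, 1.545, 1.776]
ft_force: [-0.3, 0.5, -0.3]
gripper_width: 70.1
```

jog_arm(
  deltas=[-0.01, -0.01, -0.08, -0.06, 70, -0.005, -0.005, -0.08, -0.05, 70, 0, 0, -0.08, 0, 70, 0, 0, -0.08, 0, 70, 0, 0, -0.08, 0, 70, 0, 0, 0, 0, 70],
)

```text
clock: 20.38
tool_pos: [452.7, -235.4, 77.5]
ee_rot: [1.863, 1.547, 1.58]
ft_force: [-0.1, -0.1, 1.1]
gripper_width: 70.3
```

```bash
python3 - <<'E'
from h import *
c=read_camera('side'); p=sense()['tool_pos']; print(p,proj(c,p))
a=c['img'][190:340,240:390]; t=read_camera('top')['img'][135:285,300:450]
f=lambda i:cv2.resize(i,(395,395),interpolation=cv2.INTER_CUBIC)
t=read_camera('top')['img'][130:255,320:445] if 0 else t
cv2.imwrite('pics/p8.png',np.hstack([f(a),f(t)])[:,:,::-1])
E
```

```text
[ 453.29688618 -235.68566566   78.21251241] [308.04479874 279.65492192]
```

View pics/p8.png

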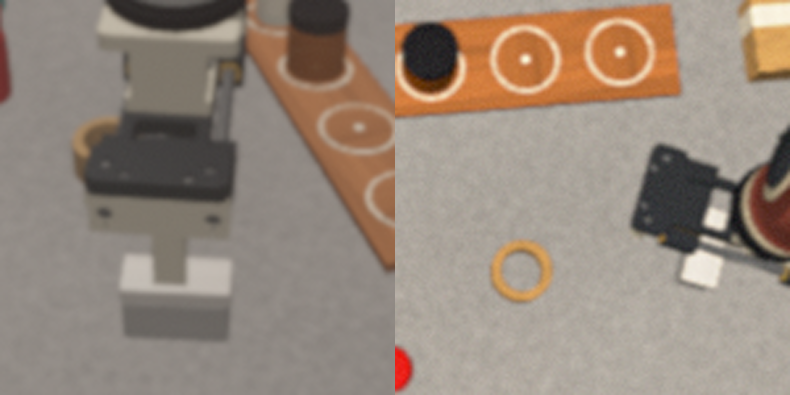

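Fingers straddle the tin, centred to within about 2 mm. Descending and gripping.

jog_arm(
  deltas=[-0.01, -0.005, -0.07, 0, 70, 0, 0, -0.07, 0, 70, 0, 0, -0.07, 0, 70, 0, 0, -0.07, 0, 70, 0, 0, -0.055, 0, 70, 0, 0, 0, 0, 70],
)

```text
clock: 21.22
tool_pos: [451.9, -237.2, 7.6]
ee_rot: [1.7, 1.548, 1.416]
ft_force: [-0.1, -0.1, 0.0]
gripper_width: 69.6
```

jog_arm(
  deltas=[0, 0, 0, 0, 45, 0, 0, 0, 0, 27, 0, 0, 0, 0, 27, 0, 0, 0, 0, 27, 0, 0, 0, 0, 27, 0, 0, 0, 0, 27, 0, 0, 0, 0, 27],
)

```text
clock: 22.1
tool_pos: [452.7, -237.6, 8.7]
ee_rot: [1.581, 1.549, 1.297]
ft_force: [0.1, 1.2, -0.6]
gripper_width: 31.9
```

jog_arm(
  deltas=[0, 0, 0.1, 0, 27, 0, 0, 0.2, 0, 27, 0, 0, 0.2, 0, 27, 0.2, 0.18, 0, 0.12, 27, 0.2, 0.18, 0, 0.12, 27, 0.2, 0.18, 0, 0.12, 27, 0.2, 0.18, 0, 0.12, 27, 0.05, 0.05, 0, 0, 27, 0, 0, 0, 0, 27],
)

```text
clock: 23.22
tool_pos: [623.5, -80.2, 111.0]
ee_rot: [1.761, 1.551, 1.86]
ft_force: [0.3, 0.4, -0.5]
gripper_width: 31.9
```

jog_arm(
  deltas=[0.02, 0.012, -0.07, 0, 27, 0.01, 0.01, -0.07, 0, 27, 0, 0, -0.07, 0, 27, 0, 0, -0.07, 0, 27, 0, 0, -0.07, 0, 27, 0, 0, -0.07, 0, 27, 0, 0, -0.015, 0, 27, 0, 0, 0, 0, 27],
)

```text
clock: 24.22
tool_pos: [625.3, -81.5, 18.4]
ee_rot: [2.125, 1.551, 2.216]
ft_force: [0.3, -0.3, -0.2]
gripper_width: 32.0
```

jog_arm(
  deltas=[0, 0, 0.015, 0, 27, 0.024, 0.028, 0, 0, 27, 0, 0, 0, 0, 27],
)

```text
clock: 24.6
tool_pos: [630.8, -75.1, 21.1]
ee_rot: [2.087, 1.551, 2.179]
ft_force: [1.2, -0.1, -0.9]
gripper_width: 31.9
```

```bash
python3 - <<'E'
from h import *
c=read_camera('side'); p=sense()['tool_pos']; print(p,sense()['ee_rot'])
a=c['img'][180:300,310:430]; t=read_camera('top')['img'][95:215,290:410]
f=lambda i:cv2.resize(i,(395,395),interpolation=cv2.INTER_CUBIC)
cv2.imwrite('pics/p9.png',np.hstack([f(a),f(t)])[:,:,::-1])
E
```

```text
[630.4417925  -75.84145987  21.092749  ] [2.12787577 1.55131322 2.21855948]
```

View pics/p9.png

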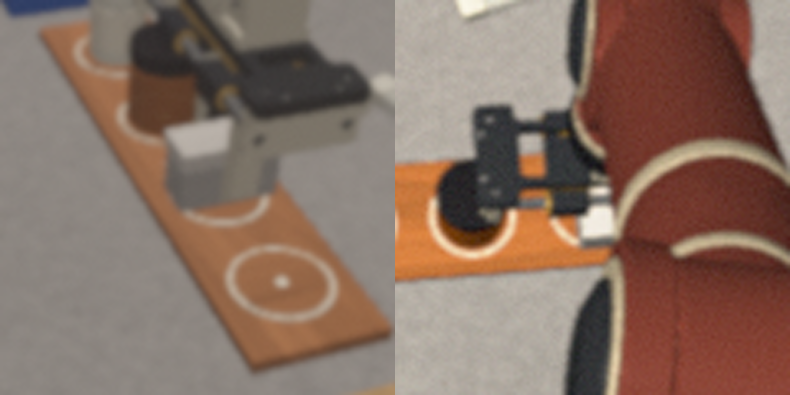

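The tin is over mark_3, with the ring visible evenly in front at (225,225) in the crop. I'll lower the last 2 mm and release.

jog_arm(
  deltas=[0, 0, -0.011, 0, 27, 0, 0, 0, 0, 27, 0, 0, 0, 0, 40, 0, 0, 0, 0, 56, 0, 0, 0, 0, 56, 0, 0, 0, 0, 56, 0, 0, 0.15, 0, 56, 0, 0, 0.25, 0, 56, 0, 0, 0.25, -0.1, 70, 0, 0, 0, -0.2, 93],
)

```text
clock: 25.95
tool_pos: [629.5, -76.8, 152.3]
ee_rot: [2.112, 1.549, 1.959]
ft_force: [0.2, 0.0, 1.0]
gripper_width: 71.3
```

jog_arm(
  deltas=[-0.13, 0, 0, -0.2, 93, -0.13, 0, 0, -0.2, 93, -0.13, 0, 0, -0.2, 93, -0.13, 0, 0, -0.2, 93, -0.13, 0, 0, -0.2, 93, -0.12, 0, 0, -0.2, 93, -0.12, 0, 0, -0.2, 93, -0.12, 0, 0, -0.2, 93, 0, 0, -0.07, 0, 93, 0, 0, 0, 0, 93],
)

```text
clock: 27.2
tool_pos: [421.6, -75.4, 141.1]
ee_rot: [1.893, 1.546, 0.441]
ft_force: [0.6, 0.1, -0.1]
gripper_width: 92.9
```

```bash
python3 - <<'E'
from h import *
c=read_camera('side'); t=read_camera('top'); s=sense(); p=s['tool_pos']; print(p,s['ee_rot'],proj(c,p))
print(at(c,281.7,241,30),at(t,347.9,237.5,30))
a=c['img'][140:290,220:440]; b=t['img'][125:275,250:470]
f=lambda i:cv2.resize(i,None,fx=3.6,fy=2*1,interpolation=cv2.INTER_CUBIC)
f=lambda i:cv2.resize(i,None,fx=1.99,fy=1.99,interpolation=cv2.INTER_CUBIC)
g=lambda i:cv2.resize(i,None,fx=3.6,fy=3.6,interpolation=cv2.INTER_CUBIC)
cv2.imwrite('pics/p10.png',np.vstack([f(a),f(b)])[:,:,::-1])
E
```

```text
[422.45381075 -75.69743235 141.71222093] [1.85385577 1.54423394 0.40184054] [275.78858101 196.75979644]
[429.73537391 -66.27362486  30.        ] [426.24129719 -72.08548607  30.        ]
```

View pics/p10.png

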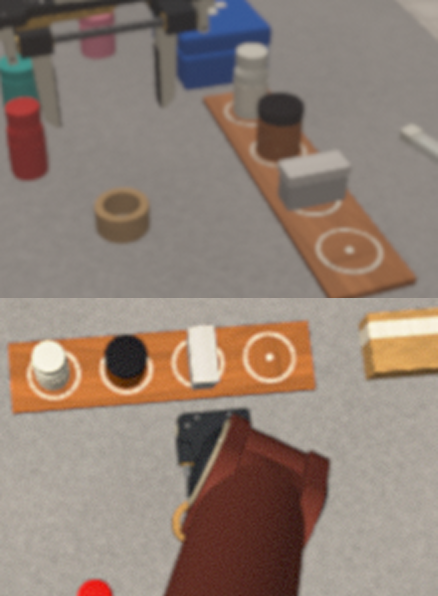

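Pills, jar and tin all stand on marks 1–3. The tape is at about (427,-70.5); descending on it.

jog_arm(
  deltas=[0.015, 0.013, -0.075, 0, 93, 0.01, 0.012, -0.075, 0, 93, 0, 0, -0.075, 0, 93, 0, 0, -0.075, 0, 93, 0, 0, -0.075, 0, 93, 0, 0, -0.075, 0, 93, 0, 0, -0.075, 0, 93, 0, 0, -0.06, 0, 93, 0, 0, 0, 0, 93, 0, 0, 0, 0, 93],
)

```text
clock: 28.55
tool_pos: [437.4, -71.7, 25.4]
ee_rot: [1.685, 1.529, 0.235]
ft_force: [0.2, -0.4, 0.1]
gripper_width: 93.1
```

jog_arm(
  deltas=[-0.02, 0.004, -0.025, 0, 93, -0.02, 0.003, -0.025, 0, 93, -0.015, 0, -0.025, 0, 93, 0, 0, -0.02, 0, 93, 0, 0, 0, 0, 93],
)

```text
clock: 29.18
tool_pos: [425.9, -70.2, 6.0]
ee_rot: [1.672, 1.528, 0.222]
ft_force: [0.3, 0.4, 0.6]
gripper_width: 93.2
```

jog_arm(
  deltas=[0.005, 0, -0.005, 0, 70, 0, 0, 0, 0, 50, 0, 0, 0, 0, 50, 0, 0, 0, 0, 50, 0, 0, 0, 0, 50, 0, 0, 0, 0, 50, 0, 0, 0, 0, 50],
)

```text
clock: 30.05
tool_pos: [427.6, -70.3, 5.2]
ee_rot: [1.658, 1.526, 0.209]
ft_force: [-0.6, -0.9, 0.4]
gripper_width: 56.9
```

jog_arm(
  deltas=[0, 0, 0, 0, 48, 0, 0, 0, 0, 48, 0, 0, 0.1, 0, 48, 0, 0, 0.2, 0, 48, 0, 0, 0.2, 0, 48, 0.24, -0.11, 0, 0, 48, 0.24, -0.11, 0, 0, 48, 0.24, -0.11, 0, 0, 48, 0.24, -0.11, 0, 0, 48, 0, 0, 0, 0, 48],
)

```text
clock: 31.3
tool_pos: [621.3, -158.5, 107.8]
ee_rot: [1.757, 1.531, 0.311]
ft_force: [-1.3, 1.3, 0.3]
gripper_width: 56.9
```

jog_arm(
  deltas=[0.04, -0.015, -0.06, 0, 48, 0.04, -0.015, -0.07, 0, 48, 0.01, -0.005, -0.07, 0, 48, 0, 0, -0.07, 0, 48, 0, 0, -0.07, 0, 48, 0, 0, -0.07, 0, 48, 0, 0, -0.02, 0, 48, 0, 0, 0, 0, 48],
)

```text
clock: 32.3
tool_pos: [635.0, -162.8, 14.9]
ee_rot: [1.977, 1.537, 0.531]
ft_force: [0.8, 0.6, 0.8]
gripper_width: 56.8
```

jog_arm(
  deltas=[0, 0, 0.01, 0, 48, 0.017, -0.011, 0, 0, 48, 0, 0, 0, 0, 48],
)

```text
clock: 32.67
tool_pos: [639.2, -165.3, 17.3]
ee_rot: [1.938, 1.536, 0.492]
ft_force: [0.1, 0.0, -0.9]
gripper_width: 56.7
```

```bash
python3 - <<'E'
from h import *
c=read_camera('side'); p=sense()['tool_pos']; print(p,sense()['ee_rot'])
cv2.imwrite('pics/p11.png',cv2.resize(c['img'][180:310,310:440],None,fx=4,fy=4,interpolation=cv2.INTER_CUBIC)[:,:,::-1])
E
```

```text
[ 639.01103905 -165.14463579   17.29473563] [1.949716   1.53619568 0.504045  ]
```

View pics/p11.png

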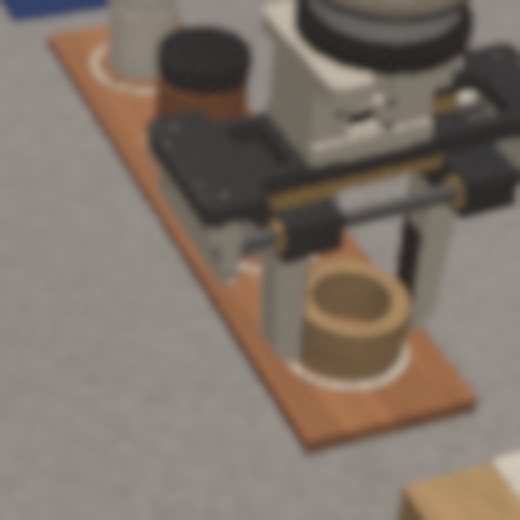

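The tape is centred over mark_4, about 2 mm up. Lowering and releasing it.

jog_arm(
  deltas=[0, 0, -0.01, 0, 48, 0, 0, 0, 0, 48, 0, 0, 0, 0, 64, 0, 0, 0, 0, 85, 0, 0, 0, 0, 93, 0, 0, 0, 0, 93, 0, 0, 0.1, 0, 93, 0, 0, 0.25, 0, 93, 0, 0, 0.25, 0, 93, 0, 0, 0.2, 0, 93],
)

```text
clock: 33.98
tool_pos: [636.8, -164.5, 180.4]
ee_rot: [2.047, 1.539, 0.601]
ft_force: [0.7, 0.9, -0.4]
gripper_width: 92.9
```

jog_arm(
  deltas=[-0.25, -0.1, 0.05, 0, 93, -0.25, -0.2, 0.05, 0, 93, -0.15, -0.25, 0, 0, 93, -0.1, -0.25, 0, 0, 93, 0, -0.25, 0, 0, 93, 0, -0.2, 0, 0, 93, 0, 0, 0, 0, 93, 0, 0, 0, 0, 93],
)

```text
clock: 34.98
tool_pos: [484.6, -422.5, 220.1]
ee_rot: [1.564, 1.519, 0.12]
ft_force: [0.1, -0.4, 0.3]
gripper_width: 93.1
```

```bash
python3 - <<'E'
from h import *
t=read_camera('top');c=read_camera('side'); print(sense()['tool_pos'])
im=t['img']
M=[(609,104.5),(618.7,14.2),(628.3,-75.7),(637.9,-165.4)]
for (x,y),z in zip(M,(96,74,56,40)): print(proj(t,[x,y,z]),proj(t,[x,y,10]),proj(c,[x,y,z]))
a=cv2.resize(im[130:195,240:420],None,fx=4.4,fy=4.4,interpolation=cv2.INTER_CUBIC)
b=cv2.resize(c['img'][160:300,310:440],None,fx=2,fy=2,interpolation=cv2.INTER_CUBIC)
b=np.hstack([b,np.zeros((b.shape[0],a.shape[1]-b.shape[1],3),np.uint8)])
cv2.imwrite('pics/p12.png',np.vstack([a,b])[:,:,::-1])
E
```

```text
[ 484.58242196 -422.31151882  220.00057595]
[274.14687427 153.53613389] [276.41193221 162.86216779] [346.99866444 165.77613853]
[313.51635025 153.05318479] [313.07272253 159.991691  ] [361.41365668 192.73541925]
[351.05840271 152.15934794] [349.29092197 157.16352491] [377.98989982 222.04036673]
[387.24918685 151.05614902] [385.19058703 154.33765327] [397.26646803 255.21594947]
```

View pics/p12.png

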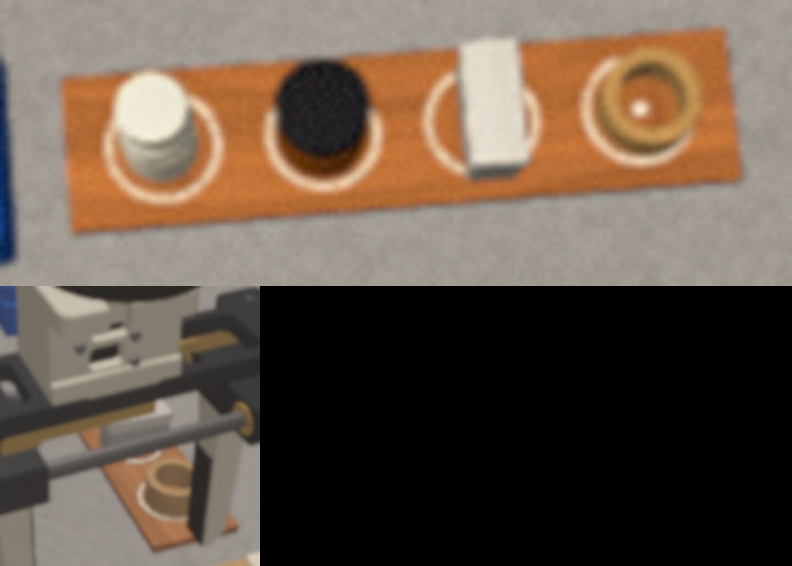

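```bash
python3 -c "
from h import *
print(finish_job())"
```

```text
the job is handed in; nothing more can be done
None
```

I placed all four items on the board in order of height and handed the job in at about 35 s on the robot's clock. From the blue first-aid box outwards, they are:

1. Pill bottle on mark_1
2. Ointment jar on mark_2
3. Tweezers tin on mark_3
4. Tape roll on mark_4

**Final check (top camera):** all four stand upright on their marks, each within about 3 mm of centre. The worst is the jar, about 2–3 mm off towards the robot. The gripper is open and well clear of the row.

**Not checked:**
- The last side picture was blocked by the gripper. I only have side views of each item on or just above its mark from earlier.
- I never moved near the carton, but I took no final picture of it.

**Disagreements:** the two cameras differed by about 5 mm in y on the marks. I trusted the top view, shifted about 2 mm towards the side view. During the work the tool tilted by up to about 5°, so I moved it back to 1–3° and used slow descents from then on.

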